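# Exercise the bench spring balance, then hang the sample pail on it

## Robot

A 6-joint arm with a two-finger parallel gripper is mounted at the origin on the work surface. World frame = base frame: x ahead of the robot, y to its left, z up, the work surface at z = 0. Lengths are in m, angles in degrees, forces in N, time in s.
With the tool pointing down it reaches from about 0.3 to 0.75 m from the base axis. Payload 8.5 kg.
Tool frame: the origin (TCP) lies midway between the tips of the shut fingers; the grasp point (between the pads) lies 19 mm behind it (env.grasp_offset is the distance from the TCP to the grasp point, in m); z points along the fingers, y is the line along which they close (so a half turn about z gives the same grasp; the last joint's range is limited). The gripper opens to 85 mm and grips with 20 to 120 N. Pads are 22 mm wide; open, the fingers measure 114 mm over their backs; the gripper's body (76 mm by 85 mm) begins 54 mm behind the grasp point. The pads swing forward as they close: fully open they stand 13 mm farther back than shut.
Start: joints at [56.706, 21.807, 74.336, -0, 83.858, -12.336], TCP at [0.197, 0.514, 0.211] pointing down, gripper open.
Joint ranges: [-178.18, 178.18], [-50.72, 133.34], [12.68, 142.11], [-81.47, 261.47], [9.98, 163.14], [-165.26, 165.26]. Speed limits (degrees/s): [136.94, 136.94, 180, 180, 180, 180].

## Interface

Orientations are given as a 3x3 rotation matrix whose columns are the frame's x, y, z axes.
In Python, from rig import env gives the robot as it stands.
- The arm moves only by the tool servo_tool, never from a script. Its argument "deltas" is text: rows parted by semicolons, each of 7 numbers parted by spaces: the opening, from 0 (shut) to 1 (fully open), then the shift along the tool's x, y, z in mm, then the turn, a rotation vector about the tool's x, y, z in rad. A call has 1 to 8 rows; each row shifts and turns the commanded pose from where the row before left it, along the tool's axes as they then stand; what a row does not reach is not made up. A row lasts 1/12 s, in which the tool goes at most 41.7 mm and 7.16 degrees, less where a joint would pass 70% of its speed; a pose out of reach is approached as far as the arm can. A call is refused whole if a number of a shift passes 41.7 or a number of a turn 0.125, either way. A call with a gripper value outside its range is refused whole. The fingers move at their own pace and stop on an object; "newtons" is the grip in N (left out, the last holds). Time passes only in rows, so rows that do not move let the fingers close. It gives the time, the measured TCP pose, the force, the opening and the grip force at its end, in the units of the state.
- env.observe(): the state, without advancing time (a new reading comes with each control period).
- env.get_image(name): name is "scene" or "top" or "wrist"; returns a dict with "img" (384x512x3 uint8, red, green, blue), "depth" (384x512 float32, m along the optical axis (not along the pixel's ray), 0 where there is no reading), "camera_matrix" (3x3 intrinsics, pixels), "world_to_cam" (4x4, takes a point from world to camera coordinates). Camera axes: x right, y down, z forward; pixel columns grow to the right and rows downward; lengths in m; the calibration is good to about 2 mm. A picture is of the moment at which its call begins.
- env.close_job(): hands the job in; it is judged then, once.
Trained networks look in a picture, given as the dict that the camera call returned (one of the last four; its "shot" number tells which), for a name from the list of things; names that differ only in an ending like _2 or _b are one class to them, and where a whole thing is asked for, a point or a joint stands for the part that bears it (a point fixed in the world has none). Each returns a list of dicts, best first, with "conf" (0 to 1); they miss things now and then, are a little off and sometimes report something else, mostly with a low value. They report only what shows in the picture. A call takes as long as a camera call. They do not tell look-alikes from the thing itself.
- env.spot_in(name, picture): "bbox" ([centre column, centre row, width, height] in pixels, round what is visible of it).
- env.spot_point(name, picture): "uv" ([column, row] in pixels: a listed point, or the origin of a listed thing).
The state is a dict: "time_s": time; "q": joint angles; "qvel": joint speeds; "joint_efforts": joint torques, N m; "position": TCP position; "tool_rot": TCP orientation; "ft_force": force on the tool from outside, world axes, zero at the start; "wrist_torque": the same for the moment, N m; "grip_width": finger opening in m; "gripper_force": force on a finger pad.
Only numpy, scipy, OpenCV 4.12 (cv2) and the standard library are available. Lean on these libraries where they do the work, as an engineer would, in place of code of your own. Each camera call takes 0.05 s, during which the arm holds its last target. There are 200 camera calls.

## Task

Ready the bench spring balance and weigh the sample pail: with the pail still standing on the bench, pull the balance's hook arm down until its pointer is level with the sliding index, hold it there for about two seconds without pulling it noticeably past the index, then ease it all the way back up to its stop rather than letting it snap. Then lift the pail and hang it by its bail on the hook arm, lowered on gently, so that it hangs free and still. Leave the index where it is set and do not disturb the jar, dish and dropper bottle.

Things in the scene. Friction and masses are not known exactly. Their poses are not given: they have to be found in the camera images.
- gauge: Bench spring balance, fixed. Origin on the bench under the barrel's axis; z up; hook arm points to -x; pointer, index on the +y side. Grey base plate 14 mm high, x -175 to +70, y -65 to +65 mm. Upright aluminium barrel 45 mm across, 232 to 340 mm high, on the axis; steel post 22 mm thick 45 mm behind, 347 mm high. Below the barrel hangs the slide with the hook arm, before a white scale plate.
- slide (a joint): How far the slide with its hook arm is drawn down, in m: 0 at home against its upper stop, largest 0.085. A spring (about 180 N/m, 0.7 N at the stop) pulls it back up.
- index (a joint): Setting of the sliding index on its thin upright rail beside the scale, in m below the pointer's home height: the pointer is level with the index when joint slide equals joint index. Stiff; it stays where it is set.
- hook_seat (a point): Point on the hook arm's top face, 125 mm from the barrel's axis, 217 mm above the bench at home; moves with the arm; axes as the gauge. The arm is a level steel bar 12 mm wide (y), 14 mm high, from x = -15 to -164 mm of the gauge; its last 10 mm turn up 22 mm above the top face. Here it can be gripped across its width and the pail hung.
- pointer (a point): End of the slide's thin steel pointer, on the +y side of the slide, 46 mm from the axis, level with the hook arm's centre line.
- index_tip (a point): Tip of the small black index block (18 mm, with a steel thumb screw) that faces the pointer, on the rail at the gauge's +y side.
- pail: Steel pail, 66 mm high, 84 mm across the rim, about 0.3 kg. Origin: centre of its underside, z up. Rigid bail of 8 mm round bar in its y-z plane: legs at y = +-41.5 mm, level top bar along y, centre 150 mm above the bottom (80 mm clear between rim and bar). On the bar's middle a grey grip block 18 (x) x 34 (y) mm, from 151 to 183 mm above the bottom.
- bail (a point): Middle of the underside of the bail's top bar (146 mm above the pail's bottom), which rests on the hook arm when the pail hangs.
- jar: Glass specimen jar with black lid, 76 mm across, 110 mm high; origin at the centre of its underside. Not to be disturbed.
- dish: Closed petri dish, 92 mm across, 17 mm high; origin at the centre of its underside. Not to be disturbed.
- dropper: White dropper bottle, 28 mm across, 75 mm high; origin at the centre of its underside. Not to be disturbed.
There are look-alikes about, which are no part of the job. There is more than one size of the pail; the job needs the largest.

How it is judged:
By the outcome, as a careful person would: the job done as asked, in the order asked, and still so for the second after the job is handed in, with the robot touching nothing.
It also fails if it takes over 64 s, if anything falls off the work surface, if the arm or the gripper's body presses on something with over 40 N, if the wrist force passes 120 N, or if a joint passes its speed limit or range.

## Working session

There is one attempt and no reset: what is moved stays moved. The work goes in short steps, Python scripts to look and compute and a tool call to move; the robot and the scene stay as the last step left them, time stands still between calls to the robot, and variables do not carry over. Pictures are saved under pics/ and viewed, at most 10 in all, crops included, and the job is handed in when it is done.

Besides the shell and the picture viewer there is one more tool, called after "Emit:" as a command line: name --argument value ..., lists and objects as JSON in quotes. servo_tool: Moves the arm, as the interface text tells. Its arguments: {"type":"object","properties":{"deltas":{"type":"string"},"newtons":{"type":"number"}},"required":["deltas"]}

```bash
mkdir -p pics; ls
cat > h.py <<'E'
import numpy as np, cv2
from rig import env
def world(p,uv,d=None,z=None):
    K=p["camera_matrix"];T=np.linalg.inv(p["world_to_cam"])
    r=np.linalg.inv(K)@np.array([uv[0],uv[1],1.])
    if z is None:
        return (T@np.append(r*d,1))[:3]
    D=T[:3,:3]@r;o=T[:3,3];return o+D*(z-o[2])/D[2]
def tri(ps,uvs):
    A=[]
    for p,uv in zip(ps,uvs):
        P=p["camera_matrix"]@p["world_to_cam"][:3]
        A+=[uv[0]*P[2]-P[0],uv[1]*P[2]-P[1]]
    X=np.linalg.svd(np.array(A))[2][-1];return X[:3]/X[3]
def proj(p,X):
    c=p["camera_matrix"]@(p["world_to_cam"][:3]@np.append(X,1));return c[:2]/c[2]
def save(p,n,box=None,s=1):
    im=p["img"][...,::-1]
    if box: im=im[box[1]:box[3],box[0]:box[2]]
    cv2.imwrite(n,cv2.resize(im,None,fx=s,fy=s,interpolation=cv2.INTER_CUBIC))
E
python3 - <<'E'
from h import *
np.set_printoptions(precision=4,suppress=True)
S=env.get_image("scene");T=env.get_image("top")
both=np.hstack([S["img"],T["img"]])
save(S,"pics/s.png",s=1.5);save(T,"pics/t.png",s=1.5)
for nm in ["gauge","pail","bail","hook_seat","pointer","index_tip","jar","dish","dropper"]:
    for n,p in(("S",S),("T",T)):
        print(nm,n,[(np.round(d["uv"],1).tolist(),round(d["conf"],2)) for d in env.spot_point(nm,p)][:5])
for n,p in(("S",S),("T",T)):
    print([(np.round(d["bbox"],0).tolist(),round(d["conf"],2)) for d in env.spot_in("pail",p)])
    print(np.linalg.inv(p["world_to_cam"])[:3,3])
print(env.observe())
E
```

```text
pics
gauge S [([293.6, 249.8], 0.76)]
gauge T [([252.7, 138.2], 0.68)]
pail S [([186.1, 342.8], 0.79), ([170.0, 268.9], 0.57)]
pail T [([374.7, 209.2], 0.77), ([340.0, 220.4], 0.7), ([322.5, 251.2], 0.68)]
bail S [([185.7, 269.0], 0.87), ([161.3, 245.9], 0.85), ([178.1, 320.9], 0.58)]
bail T [([349.7, 215.2], 0.98), ([323.7, 247.6], 0.68), ([379.9, 203.7], 0.58)]
hook_seat S [([256.1, 188.1], 0.58)]
hook_seat T [([269.1, 181.7], 0.73)]
pointer S [([315.4, 183.0], 0.98), ([322.3, 171.3], 0.47)]
pointer T [([248.3, 136.1], 0.78)]
index_tip S [([312.6, 201.4], 0.43)]
index_tip T [([249.9, 142.4], 0.56)]
jar S [([258.8, 164.1], 0.69)]
jar T [([162.6, 228.4], 0.69)]
dish S [([320.2, 169.7], 0.51)]
dish T [([151.7, 165.2], 0.94)]
dropper S [([250.3, 338.7], 0.65)]
dropper T [([350.9, 165.3], 0.65)]
[([190.0, 281.0, 33.0, 63.0], 0.82), ([183.0, 332.0, 26.0, 40.0], 0.8), ([167.0, 256.0, 22.0, 37.0], 0.7)]
[ 0.8601 -0.8192  0.9214]
[([348.0, 219.0, 32.0, 25.0], 0.76), ([326.0, 250.0, 18.0, 18.0], 0.73), ([375.0, 205.0, 19.0, 15.0], 0.62)]
[0.2766 0.0035 1.5807]
{'time_s': 1.1, 'q': array([ 56.7066,  21.8055,  74.3357,  -0.0006,  83.8589, -12.3364]), 'qvel': array([-0.0551, -0.0089, -0.0252, -0.0228, -0.0429,  0.0929]), 'joint_efforts': array([ -0.0028, -44.8331, -23.1467,  -0.0003,   0.0005,   0.0001]), 'position': array([0.1967, 0.5136, 0.2109]), 'tool_rot': array([[-0.9338,  0.3577,  0.    ],
       [ 0.3577,  0.9338, -0.    ],
       [-0.    , -0.    , -1.    ]]), 'ft_force': array([-0.3131, -0.9256,  0.1581]), 'wrist_torque': array([-0.0088, -0.0242,  0.0017]), 'gripper_force': 0.0, 'grip_width': 0.08529054416072111}
```

View pics/s.png

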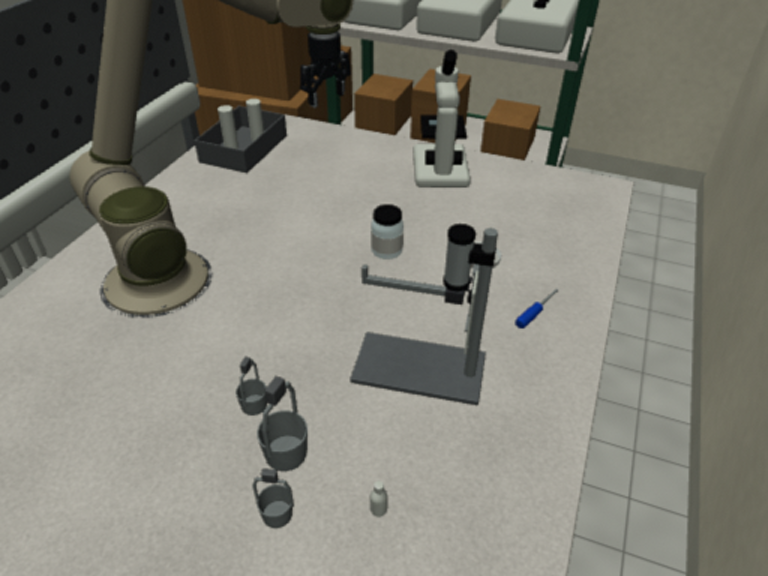

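View pics/t.png

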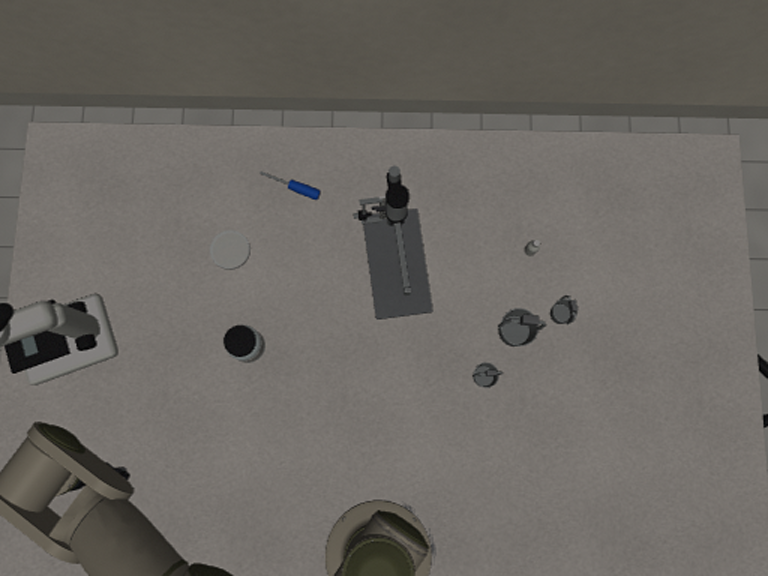

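Three pails show. The large one has its block at scene (184,260) and top (350,215). The look-alikes are small pails at scene (168,263) and (183,335), top (324,250) and (376,206). By description I choose the large middle one.

Run:
```python
from h import *
np.set_printoptions(precision=4,suppress=True)
S=env.get_image("scene");T=env.get_image("top");W=env.get_image("wrist")
Tc=np.linalg.inv(W["world_to_cam"]); o=env.observe()
print("cam in tool",o["tool_rot"].T@(Tc[:3,3]-o["position"]),"\n",o["tool_rot"].T@Tc[:3,:3],W["camera_matrix"])
for n,a,b in [("bail",(185.7,269),(349.7,215.2)),("hook",(256.1,188.1),(269.1,181.7)),("tip",(312.6,201.4),(249.9,142.4)),("ptr",(315.4,183),(248.3,136.1)),("post top",(326.7,156),(263,115))]:
    X=tri([S,T],[a,b]);print(n,X,proj(S,X)-a,proj(T,X)-b)
# base plate corners on top, z=.014
for uv in [(243,149),(277.7,139.5),(288.3,208),(251,213)]: print("plate",world(T,uv,z=.014))
print("barrel top",world(T,(264.5,129),z=.34),"armtip",world(T,(271.5,194.5),z=.239))
for n,uv,z in [("jar",(161,226),.11),("dish",(153.5,166.5),.017),("drop",(354,165),.05),("pail rim",(345,219),.066),("sm1",(324,251),.04),("sm2",(376,208),.04)]:print(n,world(T,uv,z=z))
save(T,"pics/c1.png",(225,100,405,270),4.4)
```

```text
cam in tool [ 0.0823  0.     -0.1623] 
 [[ 0.0006 -0.9474 -0.3199]
 [ 1.      0.0004  0.0008]
 [-0.0006 -0.3199  0.9474]] [[327.6171   0.     256.0739]
 [  0.     327.6171 181.1327]
 [  0.       0.       1.    ]]
bail [ 0.4852 -0.2974  0.1316] [-0.5802  0.0921] [-0.2031 -0.2906]
hook [ 0.5689 -0.0438  0.2099] [ 0.7109 -0.1526] [0.2344 0.4437]
tip [0.7075 0.0169 0.1573] [-0.2963  0.0718] [-0.0812 -0.1914]
ptr [0.708  0.0213 0.2193] [-0.1111  0.0275] [-0.03   -0.0727]
post top [ 0.7321 -0.0196  0.3409] [-0.6319  0.162 ] [-0.155  -0.4094]
plate [0.7261 0.0414 0.014 ]
plate [ 0.7623 -0.0783  0.014 ]
plate [ 0.5225 -0.1154  0.014 ]
plate [0.5035 0.0102 0.014 ]
barrel top [ 0.6907 -0.0247  0.34  ] armtip [ 0.5261 -0.0494  0.239 ]
jar [0.4442 0.2913 0.11  ]
dish [0.6582 0.3455 0.017 ]
drop [ 0.6664 -0.3334  0.05  ]
pail rim [ 0.481  -0.2961  0.066 ]
sm1 [ 0.3782 -0.2303  0.04  ]
sm2 [ 0.5229 -0.4053  0.04  ]
```

View pics/c1.png

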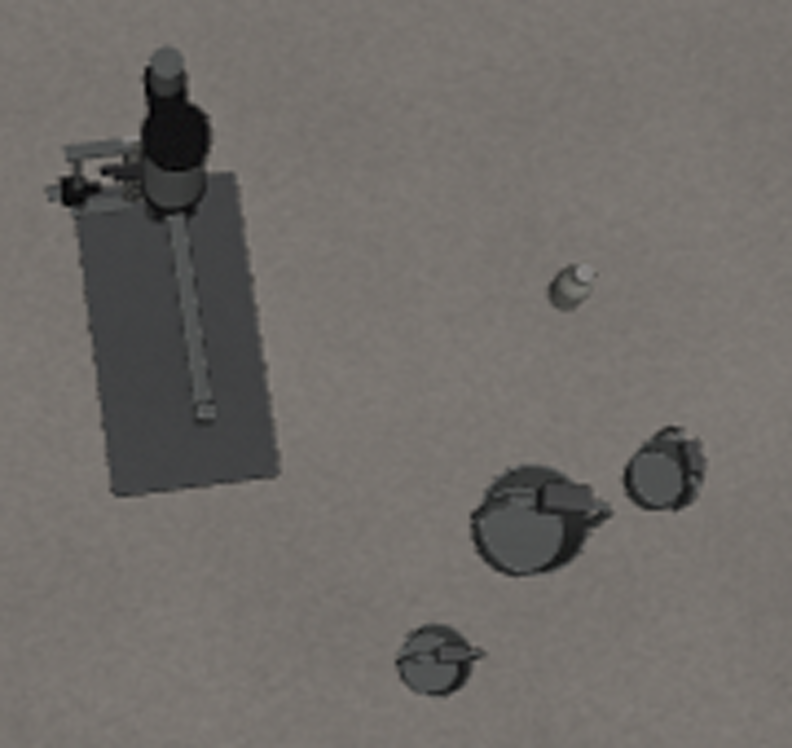

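The crop confirms the choice: the large pail stands at top (345,219), with its bail nearly along world y. Next, a tilted wrist view of the pointer and index.

```bash
cat >> h.py <<'E'
from scipy.linalg import logm,expm
from scipy.spatial.transform import Rotation as Ro
def down(yaw_x,tilt=0):
    """tool pointing down, tool x = -(heading), heading in deg; tilt leans z toward heading"""
    a=np.radians(yaw_x);t=np.radians(tilt);h=np.array([np.cos(a),np.sin(a),0]);Z=np.array([0,0,1.])
    z=h*np.sin(t)-Z*np.cos(t);x=-h*np.cos(t)-Z*np.sin(t);return np.c_[x,np.cross(z,x),z]
def go(R,p,n,cur=None):
    o=env.observe();A=np.eye(4);A[:3,:3]=o["tool_rot"];A[:3,3]=o["position"]
    if cur is not None:A[:3,:3],A[:3,3]=cur
    B=np.eye(4);B[:3,:3]=R;B[:3,3]=p
    s=expm(np.real(logm(np.linalg.inv(A)@B))/n)
    print("rows",n,np.round(s[:3,3]*1e3,2),np.round(Ro.from_matrix(s[:3,:3]).as_rotvec(),4))
E
python3 - <<'E'
from h import *
R=down(-21,40)
cam=np.array([.684,.02,.185])-.34*(R@np.array([-.32,0,.947]))
p=cam-R@np.array([.0823,0,-.1623]);print(cam,p,R)
go(R,p,16)
E
```

```text
[0.4129719  0.12403794 0.3617157 ] [0.56922515 0.06405794 0.29028811] [[-0.7151641   0.35836795  0.60009393]
 [ 0.27452578  0.93358043 -0.23035448]
 [-0.64278761  0.         -0.76604444]]
rows 16 [-32.35 -17.9    5.64] [ 0.     -0.0436  0.    ]
```

Emit:
servo_tool --deltas "1 -32.4 -17.9 5.6 0 -0.0436 0;1 -32.4 -17.9 5.6 0 -0.0436 0;1 -32.4 -17.9 5.6 0 -0.0436 0;1 -32.4 -17.9 5.6 0 -0.0436 0;1 -32.4 -17.9 5.6 0 -0.0436 0;1 -32.4 -17.9 5.6 0 -0.0436 0;1 -32.4 -17.9 5.6 0 -0.0436 0;1 -32.4 -17.9 5.6 0 -0.0436 0"

```text
time_s: 1.92
position: [0.3907, 0.2848, 0.2062]
tool_rot: [[-0.877, 0.357, 0.321], [0.336, 0.934, -0.123], [-0.344, -0.0, -0.939]]
ft_force: [-0.3, -0.2, -0.1]
grip_width: 0.0854
gripper_force: 0.0
```

Emit:
servo_tool --deltas "1 -32.4 -17.9 5.6 0 -0.0436 0;1 -32.4 -17.9 5.6 0 -0.0436 0;1 -32.4 -17.9 5.6 0 -0.0436 0;1 -32.4 -17.9 5.6 0 -0.0436 0;1 -32.4 -17.9 5.6 0 -0.0436 0;1 -32.4 -17.9 5.6 0 -0.0436 0;1 -32.4 -17.9 5.6 0 -0.0436 0;1 0 0 0 0 0 0"

```text
time_s: 2.58
position: [0.5517, 0.0874, 0.2778]
tool_rot: [[-0.737, 0.361, 0.572], [0.286, 0.933, -0.221], [-0.613, 0.0, -0.79]]
ft_force: [-0.3, -0.5, -0.0]
grip_width: 0.0851
gripper_force: 0.0
```

Run:
```python
from h import *
np.set_printoptions(precision=4,suppress=True)
W=env.get_image("wrist");np.save("W1.npy",{k:W[k] for k in("world_to_cam","camera_matrix","img","depth")},allow_pickle=True)
for nm in ["gauge","hook_seat","pointer","index_tip","index"]:
    try: print(nm,[(np.round(d["uv"],1).tolist(),round(d["conf"],2)) for d in env.spot_point(nm,W)][:5])
    except Exception as e: print(nm,e)
    print(nm,[(np.round(d["bbox"],1).tolist(),round(d["conf"],2)) for d in env.spot_in(nm,W)][:3])
save(W,"pics/w1.png",s=1.5); print(env.observe()["position"],env.observe()["time_s"])
print("expect", proj(W,[.684,.02,.21]))
```

```text
gauge [([217.3, 103.1], 0.6)]
gauge [([169.1, 183.4, 231.0, 366.9], 0.57)]
hook_seat [([111.2, 190.5], 0.69)]
hook_seat [([154.2, 201.2, 202.5, 104.7], 0.66)]
pointer [([252.3, 235.3], 0.89)]
pointer [([155.8, 203.2, 200.9, 102.5], 0.86)]
index_tip [([251.5, 190.8], 0.91)]
index_tip [([271.6, 188.4, 31.4, 21.0], 0.95)]
index it knows: bail, dish, dropper, gauge, hook_seat, index_tip, jar, pail, pointer
index [([269.5, 186.8, 32.0, 21.5], 0.73)]
[0.5489 0.0917 0.2755] 3.0833
expect [241.2583 230.7375]
```

View pics/w1.png

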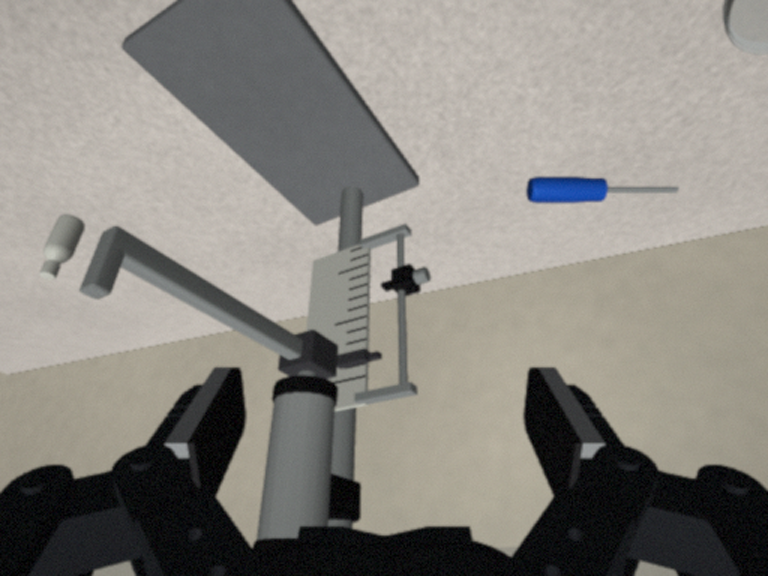

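Wrist view, upside down: pointer end at (253,236), index tip at (253,191), hook arm at left.

Run:
```python
from h import *
np.set_printoptions(precision=4,suppress=True)
W=np.load("W1.npy",allow_pickle=True).item()
for n,u,v in [("ptr",251.5,236.5),("ptr",248,237),("tip",257,190.5),("blk",269,187),("arm",111,190),("arm2",180,222),("tipend",75,182)]:
    d=W["depth"][int(v)-1:int(v)+2,int(u)-1:int(u)+2];print(n,d.ravel(),world(W,(u,v),np.median(d)))
P=np.array([.6845,.0205,.21])
# solve: point on vertical line through pointer for pixel rows
for (u,v) in [(252.3,235.3),(253,236.5),(251.5,190.8),(254,190.8)]:
    z=np.linspace(.1,.25,1501);q=np.array([proj(W,[P[0],P[1],a]) for a in z]);i=np.argmin(np.abs(q-[u,v]).sum(1)*0+np.linalg.norm(q-[u,v],axis=1));print(z[i],q[i])
# next: hover view, tool down over hook, heading gauge 8.2
R=down(8.2,25);go(R,[.49,-.055,.36],8)
```

```text
ptr [0.3545 0.3542 0.3536 0.3542 0.3511 0.352  0.3522 0.3527 0.3515] [0.7011 0.0246 0.2101]
ptr [0.3557 0.3539 0.3554 0.3543 0.3529 0.3545 0.3548 0.3538 0.354 ] [0.7014 0.0205 0.2099]
tip [0.3915 0.3907 0.3883 0.3901 0.3894 0.3867 0.3893 0.3893 0.3902] [0.7068 0.029  0.1495]
blk [0.3778 0.3762 0.3744 0.3754 0.376  0.3738 0.3767 0.3748 0.374 ] [0.6986 0.0468 0.1535]
arm [0.2608 0.2601 0.2612 0.2618 0.2619 0.2621 0.2631 0.2634 0.2643] [ 0.5634 -0.0412  0.2164]
arm2 [0.3165 0.3189 0.3202 0.3165 0.318  0.3212 0.3169 0.3187 0.3207] [ 0.6395 -0.0256  0.2123]
tipend [0.2313 0.2307 0.2337 0.23   0.2313 0.2324 0.2317 0.2314 0.231 ] [ 0.532  -0.0418  0.2279]
0.2147 [241.7859 235.0258]
0.216 [241.7569 236.191 ]
0.1606 [242.8924 190.5649]
0.1605 [242.8943 190.4893]
rows 8 [ -1.5  -19.6  -11.33] [-0.033   0.0266 -0.0544]
```

Emit:
servo_tool --deltas "1 -1.5 -19.6 -11.3 -0.033 0.0266 -0.0544;1 -1.5 -19.6 -11.3 -0.033 0.0266 -0.0544;1 -1.5 -19.6 -11.3 -0.033 0.0266 -0.0544;1 -1.5 -19.6 -11.3 -0.033 0.0266 -0.0544;1 -1.5 -19.6 -11.3 -0.033 0.0266 -0.0544;1 -1.5 -19.6 -11.3 -0.033 0.0266 -0.0544;1 -1.5 -19.6 -11.3 -0.033 0.0266 -0.0544;1 -1.5 -19.6 -11.3 -0.033 0.0266 -0.0544"

```text
time_s: 3.75
position: [0.4896, -0.0538, 0.3595]
tool_rot: [[-0.897, -0.137, 0.421], [-0.124, 0.991, 0.057], [-0.425, -0.001, -0.905]]
ft_force: [-0.1, 0.6, -0.8]
grip_width: 0.0855
gripper_force: 0.0
```

Emit:
servo_tool --deltas "1 0 0 0 0 0 0;1 0 0 0 0 0 0;1 0 0 0 0 0 0"

```text
time_s: 4.0
position: [0.4902, -0.0527, 0.3579]
tool_rot: [[-0.897, -0.132, 0.421], [-0.12, 0.991, 0.056], [-0.425, -0.0, -0.905]]
ft_force: [-0.5, -0.2, -0.5]
grip_width: 0.0852
gripper_force: 0.0
```

Run:
```python
from h import *
np.set_printoptions(precision=4,suppress=True)
W1=np.load("W1.npy",allow_pickle=True).item()
W=env.get_image("wrist");np.save("W2.npy",{k:W[k] for k in("world_to_cam","camera_matrix","img","depth")},allow_pickle=True)
f={}
for nm in ["hook_seat","pointer","index_tip"]:
    r=env.spot_point(nm,W);print(nm,[(np.round(d["uv"],1).tolist(),round(d["conf"],2)) for d in r][:5]);f[nm]=r[0]["uv"] if r else None
a={"hook_seat":(111.2,190.5),"pointer":(252.3,235.7),"index_tip":(252,190.8)}
for k in a:
    if f[k] is not None:
        X=tri([W1,W],[a[k],f[k]]);print(k,X,proj(W1,X)-a[k],proj(W,X)-f[k])
P=tri([W1,W],[a["pointer"],f["pointer"]])
for w,uv in((W1,a["index_tip"]),(W,f["index_tip"]),(W1,a["pointer"]),(W,f["pointer"])):
    z=np.linspace(.1,.25,1501);q=np.array([proj(w,[P[0],P[1],c]) for c in z]);e=np.linalg.norm(q-uv,axis=1);i=e.argmin();print("line",z[i],e[i])
save(W,"pics/w2.png",s=1.5); o=env.observe();print(o["position"],o["time_s"],o["ft_force"])
```

```text
hook_seat [([254.8, 164.1], 0.96)]
pointer [([291.9, 240.7], 0.65)]
index_tip [([289.0, 210.1], 0.7)]
hook_seat [ 0.566  -0.0437  0.2149] [0.0513 0.1072] [-0.0068 -0.0947]
pointer [0.7018 0.0247 0.2079] [-0.4953 -0.9063] [0.2016 0.7975]
index_tip [0.7018 0.0246 0.1519] [0.0276 0.0537] [-0.0083 -0.0474]
line 0.1519 0.09975667007698129
line 0.152 0.06521292114668853
line 0.2089 0.5022996923164376
line 0.2066 0.12646283827772692
[ 0.4902 -0.0522  0.3582] 4.2 [-0.1496 -0.9024  0.0968]
```

View pics/w2.png

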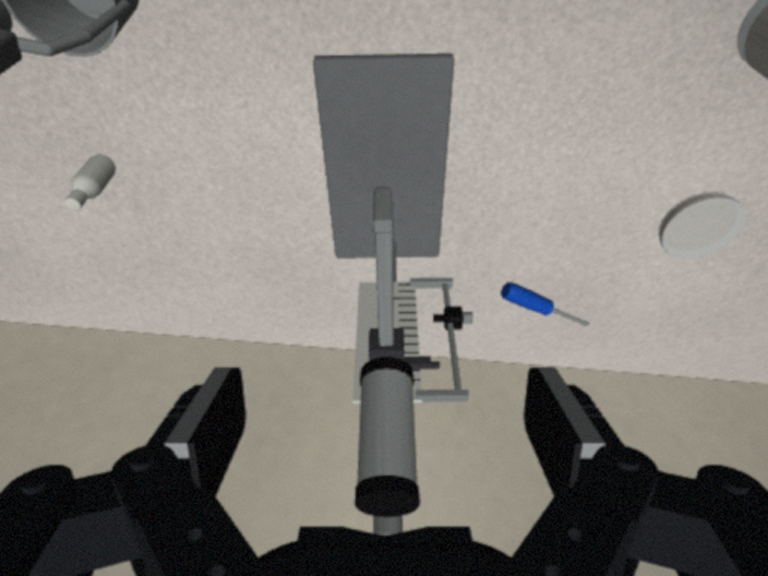

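Hover view: hook seat (255,164), pointer end ~(291,242), index tip ~(289,211). I'll refine those pixels in a crop.

Run:
```python
from h import *
W1=np.load("W1.npy",allow_pickle=True).item();W2=np.load("W2.npy",allow_pickle=True).item()
def c(w,x,y): return cv2.resize(w["img"][y:y+75,x:x+50,::-1],None,fx=8,fy=8,interpolation=cv2.INTER_NEAREST)
cv2.imwrite("pics/c2.png",np.hstack([c(W1,225,175),c(W2,265,190)]))
```

```text
(no output)
```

View pics/c2.png

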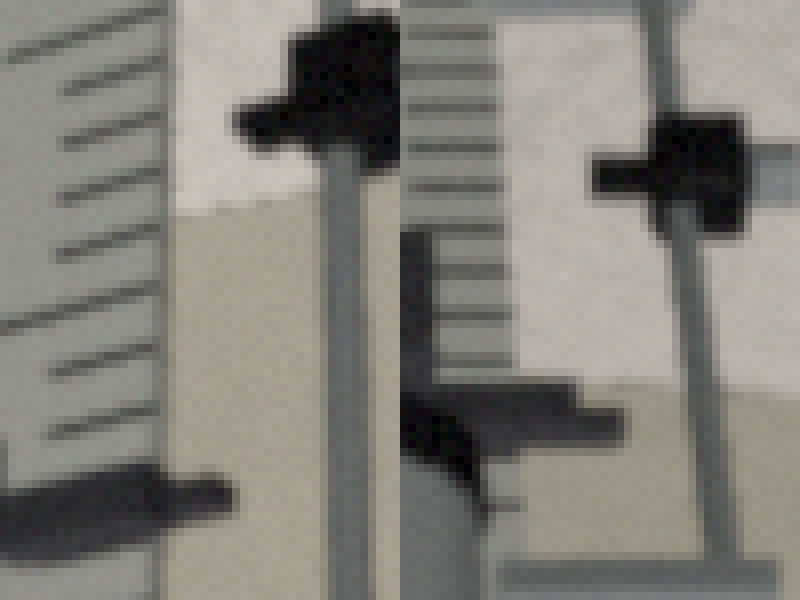

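Run:
```python
from h import *
np.set_printoptions(precision=4,suppress=True)
W1=np.load("W1.npy",allow_pickle=True).item();W2=np.load("W2.npy",allow_pickle=True).item()
p=tri([W1,W2],[(253.9,236.4),(292.4,242.9)]);t=tri([W1,W2],[(253.9,190.5),(288.6,211.6)])
print(p,t,proj(W1,p)-(253.9,236.4),proj(W2,p)-(292.4,242.9),proj(W1,t)-(253.9,190.5),proj(W2,t)-(288.6,211.6))
for w,uv in((W1,(253.9,190.5)),(W1,(253.9,236.4)),(W2,(288.6,211.6)),(W2,(292.4,242.9))):
    z=np.linspace(.1,.25,1501);q=np.array([proj(w,[*((p+t)/2)[:2],c]) for c in z]);e=np.linalg.norm(q-uv,axis=1);i=e.argmin();print("line",z[i],e[i])
# grasp pose: tool down heading 8.2; grasp at z .210 => TCP z .191; approach first
R=down(8.2,0);go(R,[.566,-.0435,.27],6)
```

```text
[0.7047 0.0258 0.2084] [0.7072 0.0252 0.1492] [-0.1549 -0.2866] [0.0631 0.2516] [0.2875 0.5662] [-0.0858 -0.4995]
line 0.1492 0.13825106834859155
line 0.2081 0.03504568781734598
line 0.1511 0.3753157830484303
line 0.2072 0.4158857955019585
rows 6 [-8.65 -0.29 17.57] [-0.0004  0.0731 -0.0014]
```

Run:
```python
from h import *
R=down(-21,60)
cam=np.array([.703,.025,.18])-.36*(R@np.array([-.32,0,.947]))
p=cam-R@np.array([.0823,0,-.1623]);print(cam,p);go(R,p,8)
```

```text
[0.37359046 0.15144848 0.25069387] [0.54322755 0.0863309  0.24081776]
rows 8 [ 5.32 18.73 14.4 ] [ 0.043  -0.0744  0.0469]
```

Emit:
servo_tool --deltas "1 5.3 18.7 14.4 0.043 -0.0744 0.0469;1 5.3 18.7 14.4 0.043 -0.0744 0.0469;1 5.3 18.7 14.4 0.043 -0.0744 0.0469;1 5.3 18.7 14.4 0.043 -0.0744 0.0469;1 5.3 18.7 14.4 0.043 -0.0744 0.0469;1 5.3 18.7 14.4 0.043 -0.0744 0.0469;1 5.3 18.7 14.4 0.043 -0.0744 0.0469;1 5.3 18.7 14.4 0.043 -0.0744 0.0469"

```text
time_s: 4.87
position: [0.5125, 0.0377, 0.2671]
tool_rot: [[-0.642, 0.264, 0.72], [0.132, 0.963, -0.235], [-0.756, -0.056, -0.653]]
ft_force: [-0.5, -1.0, -0.1]
grip_width: 0.0856
gripper_force: 0.0
```

Emit:
servo_tool --deltas "1 0 0 0 0 0 0;1 0 0 0 0 0 0;1 0 0 0 0 0 0"

```text
time_s: 5.12
position: [0.5129, 0.0362, 0.2681]
tool_rot: [[-0.643, 0.264, 0.719], [0.132, 0.963, -0.236], [-0.755, -0.057, -0.654]]
ft_force: [-0.5, -0.1, 0.4]
grip_width: 0.0854
gripper_force: 0.0
```

Run:
```python
from h import *
np.set_printoptions(precision=4,suppress=True)
W=env.get_image("wrist");np.save("W3.npy",{k:W[k] for k in("world_to_cam","camera_matrix","img","depth")},allow_pickle=True)
for nm in ["pointer","index_tip"]:print(nm,[d["uv"] for d in env.spot_point(nm,W)])
for z in(.21,.153):print(proj(W,[.7035,.025,z]))
u,v=map(int,proj(W,[.7035,.025,.18]))
print(u-33,v-37);save(W,"pics/c3.png",(u-33,v-37,u+33,v+37),8)
o=env.observe();print(o["position"],o["time_s"])
```

```text
pointer [[291.2, 220.4]]
index_tip [[295.2, 171.9]]
[293.2395 220.988 ]
[293.8641 175.2323]
260 159
[0.513  0.0356 0.2683] 5.2667
```

View pics/c3.png

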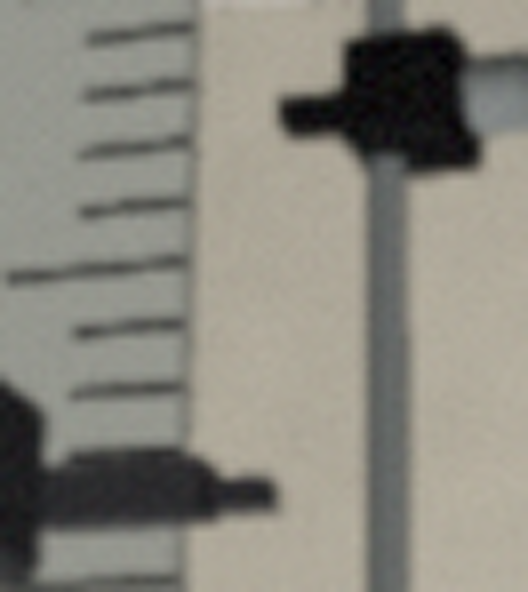

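Run:
```python
from h import *
np.set_printoptions(precision=4,suppress=True)
W=[np.load(f"W{i}.npy",allow_pickle=True).item() for i in(1,2,3)]
pu=[(253.9,236.4),(292.4,242.9),(293.9,220.1)];tu=[(253.9,190.5),(288.6,211.6),(294.5,172.9)]
p=tri(W,pu);t=tri(W,tu);print(p,t)
from scipy.optimize import least_squares
f=lambda v:np.r_[[proj(w,[v[0],v[1],v[2]])-u for w,u in zip(W,pu)],[proj(w,[v[0],v[1],v[2]-v[3]])-u for w,u in zip(W,tu)]].ravel()
s=least_squares(f,[.703,.025,.21,.057]);print(s.x,s.fun)
for x,y in((.6995,.0243),(.7035,.025),(.707,.0255)):
    for k,w in enumerate(W):
        r=least_squares(lambda v:np.r_[proj(w,[x,y,v[0]])-pu[k],proj(w,[x,y,v[0]-v[1]])-tu[k]],[.21,.057]);print(x,k,r.x)
R=down(8.2,0);go(R,[.56,-.0445,.30],12)
```

```text
[0.7045 0.0257 0.2086] [0.7076 0.0251 0.1486]
[0.7059 0.0255 0.208  0.0586] [-0.0533 -0.1239 -0.3973  0.5265  0.0937 -0.2295  0.0774  0.1873  0.261
 -0.9158  0.0881  0.4289]
0.6995 0 [0.2106 0.058 ]
0.6995 1 [0.2118 0.055 ]
0.6995 2 [0.21   0.0584]
0.7035 0 [0.2091 0.0586]
0.7035 1 [0.2089 0.0557]
0.7035 2 [0.2089 0.059 ]
0.707 0 [0.2077 0.0591]
0.707 1 [0.2065 0.0562]
0.707 2 [0.208  0.0596]
rows 12 [-5.13 -6.63 -0.03] [-0.0191  0.0695 -0.0302]
```

Emit:
servo_tool --deltas "1 -5.1 -6.6 0 -0.0191 0.0695 -0.0302;1 -5.1 -6.6 0 -0.0191 0.0695 -0.0302;1 -5.1 -6.6 0 -0.0191 0.0695 -0.0302;1 -5.1 -6.6 0 -0.0191 0.0695 -0.0302;1 -5.1 -6.6 0 -0.0191 0.0695 -0.0302;1 -5.1 -6.6 0 -0.0191 0.0695 -0.0302;1 -5.1 -6.6 0 -0.0191 0.0695 -0.0302;1 -5.1 -6.6 0 -0.0191 0.0695 -0.0302"

```text
time_s: 5.93
position: [0.5363, -0.0187, 0.2945]
tool_rot: [[-0.954, 0.002, 0.299], [-0.017, 0.998, -0.061], [-0.299, -0.063, -0.952]]
ft_force: [-0.2, 0.7, 0.4]
grip_width: 0.0853
gripper_force: 0.0
```

Emit:
servo_tool --deltas "1 -5.1 -6.6 0 -0.0191 0.0695 -0.0302;1 -5.1 -6.6 0 -0.0191 0.0695 -0.0302;1 -5.1 -6.6 0 -0.0191 0.0695 -0.0302;1 -5.1 -6.6 0 -0.0191 0.0695 -0.0302;1 0 0 0 0 0 0;1 0 0 0 0 0 0"

```text
time_s: 6.43
position: [0.5579, -0.0438, 0.298]
tool_rot: [[-0.992, -0.127, 0.023], [-0.127, 0.992, -0.005], [-0.023, -0.008, -1.0]]
ft_force: [0.3, 0.8, -0.9]
grip_width: 0.0853
gripper_force: 0.0
```

Run:
```python
from h import *
np.set_printoptions(precision=4,suppress=True)
W=env.get_image("wrist")
for nm in ["hook_seat"]:
    for d in env.spot_point(nm,W): print(d["uv"],world(W,d["uv"],z=.217))
o=env.observe();print(o["position"],o["tool_rot"],o["time_s"])
go(down(8.2,0),[.566,-.0435,.193],8)
```

```text
[254.2, 187.3] [ 0.5651 -0.0448  0.217 ]
[ 0.5569 -0.0431  0.2988] [[-0.9916 -0.1268  0.0243]
 [-0.1269  0.9919 -0.0055]
 [-0.0234 -0.0086 -0.9997]] 6.5333
rows 8 [-0.94 -0.14 13.24] [-0.0011  0.0029 -0.002 ]
```

Emit:
servo_tool --deltas "1 -0.9 -0.2 13.2 -0.001 0.003 -0.002;1 -0.9 -0.2 13.2 -0.001 0.003 -0.002;1 -0.9 -0.2 13.2 -0.001 0.003 -0.002;1 -0.9 -0.2 13.2 -0.001 0.003 -0.002;1 -0.9 -0.2 13.2 -0.001 0.003 -0.002;1 -0.9 -0.2 13.2 -0.001 0.003 -0.002;1 -0.9 -0.2 13.2 -0.001 0.003 -0.002;1 -0.9 -0.2 13.2 -0.001 0.003 -0.002"

```text
time_s: 7.2
position: [0.5653, -0.0437, 0.1932]
tool_rot: [[-0.99, -0.143, -0.0], [-0.143, 0.99, -0.001], [0.0, -0.001, -1.0]]
ft_force: [-0.8, -0.2, -0.1]
grip_width: 0.0852
gripper_force: 0.0
```

Emit:
servo_tool --deltas "0 0 0 0 0 0 0;0 0 0 0 0 0 0;0 0 0 0 0 0 0;0 0 0 0 0 0 0;0 0 0 0 0 0 0;0 0 0 0 0 0 0" --newtons 50

```text
time_s: 7.7
position: [0.566, -0.0441, 0.1936]
tool_rot: [[-0.99, -0.143, -0.001], [-0.143, 0.99, -0.001], [0.001, -0.001, -1.0]]
ft_force: [-1.5, 12.7, 1.3]
grip_width: 0.0122
gripper_force: 8.2
```

Emit:
servo_tool --deltas "0 0 0.2 0 0 0 0;0 0 0.2 0 0 0 0;0 0 0 0 0 0 0"

```text
time_s: 7.95
position: [0.5658, -0.0434, 0.1932]
tool_rot: [[-0.99, -0.143, -0.002], [-0.143, 0.99, -0.001], [0.002, -0.0, -1.0]]
ft_force: [-0.5, 4.9, 1.9]
grip_width: 0.0097
gripper_force: 48.8
```

Emit:
servo_tool --deltas "0 0 0 3 0 0 0;0 0 0 4 0 0 0;0 0 0 4 0 0 0;0 0 0 4 0 0 0;0 0 0 4 0 0 0;0 0 0 4 0 0 0;0 0 0 4 0 0 0;0 0 0 3 0 0 0"

```text
time_s: 8.62
position: [0.5659, -0.0434, 0.1634]
tool_rot: [[-0.99, -0.143, -0.001], [-0.143, 0.99, -0.001], [0.001, -0.0, -1.0]]
ft_force: [-2.5, 5.2, 5.7]
grip_width: 0.0095
gripper_force: 49.6
```

Emit:
servo_tool --deltas "0 0 0 4 0 0 0;0 0 0 4 0 0 0;0 0 0 4 0 0 0;0 0 0 4 0 0 0;0 0 0 3 0 0 0;0 0 0 2 0 0 0;0 0 0 2 0 0 0;0 0 0 0 0 0 0"

```text
time_s: 9.28
position: [0.5659, -0.0434, 0.141]
tool_rot: [[-0.99, -0.143, -0.001], [-0.143, 0.99, -0.001], [0.001, -0.001, -1.0]]
ft_force: [-2.5, 5.9, 9.7]
grip_width: 0.0096
gripper_force: 50.1
```

Run:
```python
from h import *
np.set_printoptions(precision=4,suppress=True)
S=env.get_image("scene");T=env.get_image("top");W=env.get_image("wrist")
for n,p in(("S",S),("T",T),("W",W)):
  for nm in ["pointer","index_tip"]: print(n,nm,[(np.round(d["uv"],1).tolist(),round(d["conf"],2)) for d in env.spot_point(nm,p)],proj(p,[.704,.025,.152]))
o=env.observe();print(o["position"],o["ft_force"],o["time_s"])
im=lambda p,x,y:cv2.resize(p["img"][y:y+60,x:x+50,::-1],None,fx=8,fy=8,interpolation=cv2.INTER_CUBIC)
u,v=map(int,proj(S,[.704,.025,.17]));cv2.imwrite("pics/c4.png",im(S,u-25,v-30));print(u-25,v-30)
```

```text
S pointer [([309.2, 198.5], 0.63)] [311.6545 200.7106]
S index_tip [] [311.6545 200.7106]
T pointer [] [247.2453 143.7289]
T index_tip [([249.1, 144.6], 0.51)] [247.2453 143.7289]
W pointer [] [328.3537 435.5895]
W index_tip [] [328.3537 435.5895]
[ 0.5659 -0.0435  0.1413] [-2.9258  6.7376 10.1705] 9.7333
287 165
```

View pics/c4.png

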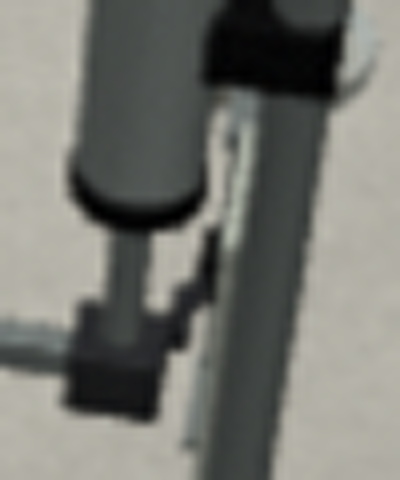

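Emit:
servo_tool --deltas "0 0 0 2 0 0 0;0 0 0 2 0 0 0;0 0 0 1.5 0 0 0;0 0 0 0 0 0 0;0 0 0 0 0 0 0"

```text
time_s: 10.15
position: [0.5659, -0.0434, 0.1358]
tool_rot: [[-0.99, -0.143, -0.001], [-0.143, 0.99, -0.001], [0.001, -0.001, -1.0]]
ft_force: [-3.4, 6.1, 11.4]
grip_width: 0.0094
gripper_force: 50.2
```

Run:
```python
from h import *
np.set_printoptions(precision=4,suppress=True)
S=env.get_image("scene");o=env.observe();print(o["position"],o["ft_force"],o["time_s"])
for nm,X in (("ptr now",[.704,.025,.2100-.0577]),("tip",[.704,.025,.1518]),("ptr base",[.6945,-.0075,.1523])):print(nm,proj(S,X),(proj(S,X)-[292,180])*16)
cv2.imwrite("pics/c5.png",cv2.resize(S["img"][180:215,292:332,::-1],None,fx=16,fy=16,interpolation=cv2.INTER_CUBIC))
```

```text
[ 0.5659 -0.0434  0.1358] [-4.8469  6.6493  9.8678] 10.2
ptr now [311.6652 200.6297] [314.6438 330.075 ]
tip [311.6473 200.7644] [314.3568 332.2312]
ptr base [305.005  207.3135] [208.0803 437.0156]
```

View pics/c5.png

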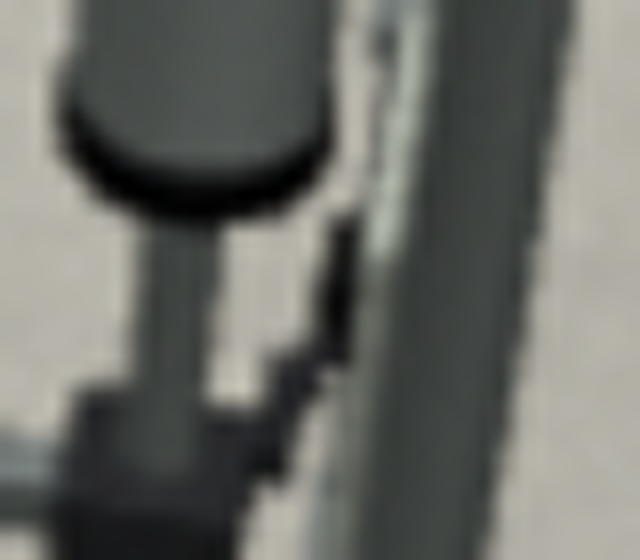

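The pointer meets the index within the picture's resolution: block centre seen at crop (343,290), expected about (350,290). Holding.

Emit:
servo_tool --deltas "0 0 0 0 0 0 0;0 0 0 0 0 0 0;0 0 0 0 0 0 0;0 0 0 0 0 0 0;0 0 0 0 0 0 0;0 0 0 0 0 0 0;0 0 0 0 0 0 0;0 0 0 0 0 0 0"

```text
time_s: 10.87
position: [0.5659, -0.0434, 0.1359]
tool_rot: [[-0.99, -0.143, -0.0], [-0.143, 0.99, -0.001], [0.0, -0.001, -1.0]]
ft_force: [-2.8, 6.1, 10.6]
grip_width: 0.0094
gripper_force: 50.2
```

Emit:
servo_tool --deltas "0 0 0 0 0 0 0;0 0 0 0 0 0 0;0 0 0 0 0 0 0;0 0 0 0 0 0 0;0 0 0 0 0 0 0;0 0 0 0 0 0 0;0 0 0 0 0 0 0;0 0 0 0 0 0 0"

```text
time_s: 11.53
position: [0.5659, -0.0434, 0.1359]
tool_rot: [[-0.99, -0.143, -0.0], [-0.143, 0.99, -0.001], [0.0, -0.001, -1.0]]
ft_force: [-1.8, 6.2, 10.2]
grip_width: 0.0091
gripper_force: 50.2
```

Emit:
servo_tool --deltas "0 0 0 0 0 0 0;0 0 0 0 0 0 0;0 0 0 0 0 0 0;0 0 0 0 0 0 0;0 0 0 0 0 0 0;0 0 0 0 0 0 0;0 0 0 0 0 0 0;0 0 0 0 0 0 0"

```text
time_s: 12.2
position: [0.5659, -0.0434, 0.1359]
tool_rot: [[-0.99, -0.143, -0.0], [-0.143, 0.99, -0.001], [0.0, -0.001, -1.0]]
ft_force: [-2.0, 5.0, 11.1]
grip_width: 0.0092
gripper_force: 50.2
```

Emit:
servo_tool --deltas "0 0 0 -2 0 0 0;0 0 0 -3 0 0 0;0 0 0 -3 0 0 0;0 0 0 -3 0 0 0;0 0 0 -3 0 0 0;0 0 0 -3 0 0 0;0 0 0 -3 0 0 0;0 0 0 -3 0 0 0"

```text
time_s: 12.87
position: [0.5659, -0.0434, 0.1586]
tool_rot: [[-0.99, -0.143, -0.001], [-0.143, 0.99, -0.001], [0.001, -0.001, -1.0]]
ft_force: [-0.6, 4.9, 6.5]
grip_width: 0.0093
gripper_force: 49.6
```

Emit:
servo_tool --deltas "0 0 0 -3 0 0 0;0 0 0 -3 0 0 0;0 0 0 -3 0 0 0;0 0 0 -3 0 0 0;0 0 0 -3 0 0 0;0 0 0 -3 0 0 0;0 0 0 -3 0 0 0;0 0 0 -3 0 0 0"

```text
time_s: 13.53
position: [0.5658, -0.0434, 0.1819]
tool_rot: [[-0.99, -0.143, -0.002], [-0.143, 0.99, -0.0], [0.002, -0.0, -1.0]]
ft_force: [-0.8, 5.0, 2.4]
grip_width: 0.0099
gripper_force: 49.0
```

Emit:
servo_tool --deltas "0 0 0 -3 0 0 0;0 0 0 -2 0 0 0;0 0 0 -2 0 0 0;0 0 0 -1 0 0 0;0 0 0 -1 0 0 0;0 0 0 -1 0 0 0;0 0 0 0 0 0 0"

```text
time_s: 14.12
position: [0.5658, -0.0434, 0.1917]
tool_rot: [[-0.99, -0.143, -0.002], [-0.143, 0.99, -0.0], [0.002, -0.0, -1.0]]
ft_force: [-0.1, 5.8, 1.5]
grip_width: 0.0094
gripper_force: 48.9
```

Emit:
servo_tool --deltas "0 0 0 -1 0 0 0;0 0 0 -0.7 0 0 0;0 0 0 0 0 0 0;0 0 0 0 0 0 0"

```text
time_s: 14.45
position: [0.5658, -0.0434, 0.1932]
tool_rot: [[-0.99, -0.143, -0.002], [-0.143, 0.99, -0.0], [0.002, -0.0, -1.0]]
ft_force: [0.1, 5.4, 1.3]
grip_width: 0.0094
gripper_force: 48.9
```

Emit:
servo_tool --deltas "0 0 0 -0.5 0 0 0;0 0 0 -0.5 0 0 0;0 0 0 0 0 0 0;0 0 0 0 0 0 0"

```text
time_s: 14.78
position: [0.5658, -0.0434, 0.194]
tool_rot: [[-0.99, -0.143, -0.002], [-0.143, 0.99, -0.0], [0.002, 0.0, -1.0]]
ft_force: [0.2, 5.4, 0.0]
grip_width: 0.0093
gripper_force: 49.1
```

Emit:
servo_tool --deltas "0.6 0 0 -0.3 0 0 0;0.8 0 0 0 0 0 0;1 0 0 0 0 0 0;1 0 0 0 0 0 0;1 0 0 0 0 0 0;1 0 0 0 0 0 0;1 0 0 0 0 0 0"

```text
time_s: 15.37
position: [0.5659, -0.044, 0.1946]
tool_rot: [[-0.99, -0.142, -0.002], [-0.142, 0.99, -0.001], [0.002, -0.001, -1.0]]
ft_force: [-1.1, -0.4, 0.3]
grip_width: 0.0853
gripper_force: 0.0
```

Emit:
servo_tool --deltas "1 0 0 -10 0 0 0;1 0 0 -25 0 0 0;1 0 0 -25 0 0 0;1 0 0 -25 0 0 0;1 0 0 -25 0 0 0;1 0 0 -15 0 0 0;1 0 0 0 0 0 0"

```text
time_s: 15.95
position: [0.5668, -0.0439, 0.3238]
tool_rot: [[-0.99, -0.143, 0.005], [-0.143, 0.99, -0.003], [-0.005, -0.004, -1.0]]
ft_force: [0.3, -0.1, 0.9]
grip_width: 0.0856
gripper_force: 0.0
```

Run:
```python
from h import *
go(down(0,0),[.47,-.29,.38],10)
o=env.observe();print(o["q"],o["time_s"])
```

```text
rows 10 [ 11.58 -23.8   -5.6 ] [-0.0004  0.0005  0.0143]
[-1.63062019e+01  2.07665347e+01  5.76731632e+01 -1.09222729e-01
  1.01227404e+02 -1.14525003e+02] 15.95
```

Emit:
servo_tool --deltas "1 11.6 -23.8 -5.6 0 0 0.0143;1 11.6 -23.8 -5.6 0 0 0.0143;1 11.6 -23.8 -5.6 0 0 0.0143;1 11.6 -23.8 -5.6 0 0 0.0143;1 11.6 -23.8 -5.6 0 0 0.0143;1 11.6 -23.8 -5.6 0 0 0.0143;1 11.6 -23.8 -5.6 0 0 0.0143;1 11.6 -23.8 -5.6 0 0 0.0143"

```text
time_s: 16.62
position: [0.4907, -0.2428, 0.3644]
tool_rot: [[-1.0, -0.028, -0.003], [-0.028, 1.0, -0.001], [0.003, -0.001, -1.0]]
ft_force: [0.5, -0.1, 0.0]
grip_width: 0.0853
gripper_force: 0.0
```

Emit:
servo_tool --deltas "1 11.6 -23.8 -5.6 0 0 0.0143;1 11.6 -23.8 -5.6 0 0 0.0143;1 0 0 0 0 0 0;1 0 0 0 0 0 0;1 0 0 0 0 0 0"

```text
time_s: 17.03
position: [0.4694, -0.2894, 0.3755]
tool_rot: [[-1.0, -0.0, -0.003], [-0.0, 1.0, -0.0], [0.003, -0.0, -1.0]]
ft_force: [-0.8, 0.4, 0.1]
grip_width: 0.0854
gripper_force: 0.0
```

Run:
```python
from h import *
np.set_printoptions(precision=4,suppress=True)
S=env.get_image("scene");W=env.get_image("wrist");np.save("W4.npy",{k:W[k] for k in("world_to_cam","camera_matrix","img","depth")},allow_pickle=True)
for nm in ["pail","bail"]:
    for d in env.spot_point(nm,W):print(nm,np.round(d["uv"],1),round(d["conf"],2),world(W,d["uv"],z=.146 if nm=="bail" else 0))
    print([(np.round(d["bbox"],0).tolist(),round(d["conf"],2)) for d in env.spot_in(nm,W)])
# point cloud: block top region z .165-.2
h,w=W["depth"].shape;vv,uu=np.mgrid[:h,:w];K=W["camera_matrix"];d=W["depth"]
C=np.stack([(uu-K[0,2])/K[0,0]*d,(vv-K[1,2])/K[1,1]*d,d,np.ones_like(d)],-1)@np.linalg.inv(W["world_to_cam"]).T
m=(d>0)&(C[...,0]>.42)&(C[...,0]<.55)&(abs(C[...,1]+.296)<.07)
for lo,hi in((.172,.195),(.14,.158),(.055,.07)):
    q=C[m&(C[...,2]>lo)&(C[...,2]<hi)]
    if len(q)>5:
        e,v=np.linalg.eigh(np.cov(q[:,:2].T));r=cv2.minAreaRect(q[:,:2].astype(np.float32)*1000);print(lo,len(q),np.median(q,0)[:3],v[:,1],r)
save(W,"pics/w4.png",s=1.5);o=env.observe();print(o["position"],o["tool_rot"],o["time_s"])
```

```text
pail [249.6 132.7] 0.85 [ 0.4838 -0.2996  0.    ]
pail [296.3  67. ] 0.85 [ 0.3812 -0.2266  0.    ]
pail [186.8 156.5] 0.56 [ 0.5244 -0.4059  0.    ]
[([302.0, 68.0, 45.0, 38.0], 0.85), ([183.0, 166.0, 36.0, 52.0], 0.79), ([250.0, 141.0, 73.0, 62.0], 0.61)]
bail [175.2 175.3] 0.92 [ 0.5116 -0.3903  0.146 ]
bail [304.   64.1] 0.77 [ 0.3799 -0.235   0.146 ]
bail [250.8 156.5] 0.67 [ 0.4871 -0.2954  0.146 ]
[([249.0, 144.0, 67.0, 59.0], 0.85), ([184.0, 169.0, 36.0, 48.0], 0.71), ([301.0, 66.0, 44.0, 44.0], 0.61)]
0.172 495 [ 0.4843 -0.298   0.1819] [0.0641 0.9979] ((485.747802734375, -298.2742919921875), (33.90168762207031, 18.367767333984375), 86.09637451171875)
0.14 241 [ 0.4847 -0.2997  0.1525] [0.0671 0.9977] ((483.3194580078125, -297.4622802734375), (77.3265380859375, 12.792627334594727), 86.5330810546875)
0.055 307 [ 0.4727 -0.2933  0.0649] [0.1119 0.9937] ((482.51068115234375, -297.5238037109375), (88.02488708496094, 75.40288543701172), 84.09318542480469)
[ 0.4696 -0.2892  0.376 ] [[-1.     -0.0011 -0.002 ]
 [-0.0011  1.     -0.0013]
 [ 0.002  -0.0013 -1.    ]] 17.3333
```

View pics/w4.png

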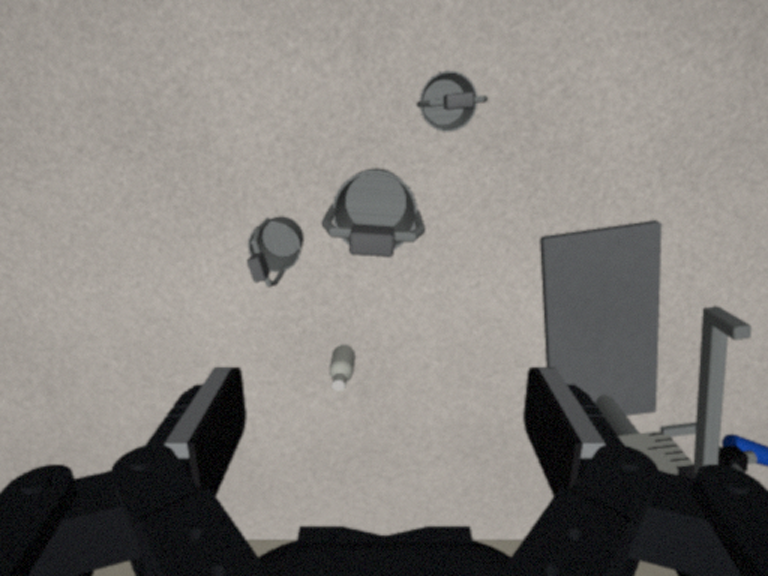

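The view confirms the largest pail at (250,150), block top at z 0.182. It stands clear of the small pails at (185,160) and (299,67).

Run:
```python
from h import *
R=down(-3.8);a=np.array([.485,-.298,.235]);go(R,a,6);go(R,[.485,-.298,.157],6,(R,a))
```

```text
rows 6 [-2.63 -1.38 23.5 ] [-0.0002 -0.0003  0.0112]
rows 6 [ 0.  0. 13.] [ 0.  0. -0.]
```

Emit:
servo_tool --deltas "1 -2.6 -1.4 23.5 0 0 0.0112;1 -2.6 -1.4 23.5 0 0 0.0112;1 -2.6 -1.4 23.5 0 0 0.0112;1 -2.6 -1.4 23.5 0 0 0.0112;1 -2.6 -1.4 23.5 0 0 0.0112;1 -2.6 -1.4 23.5 0 0 0.0112;1 0 0 0 0 0 0;1 0 0 0 0 0 0"

```text
time_s: 18.0
position: [0.4844, -0.2985, 0.2348]
tool_rot: [[-0.998, 0.066, -0.003], [0.066, 0.998, -0.0], [0.003, -0.0, -1.0]]
ft_force: [-0.2, 0.7, 1.1]
grip_width: 0.0853
gripper_force: 0.0
```

Emit:
servo_tool --deltas "1 0 0 13 0 0 0;1 0 0 13 0 0 0;1 0 0 13 0 0 0;1 0 0 13 0 0 0;1 0 0 13 0 0 0;1 0 0 13 0 0 0;1 0 0 0 0 0 0"

```text
time_s: 18.58
position: [0.4842, -0.2988, 0.1568]
tool_rot: [[-0.998, 0.067, -0.003], [0.067, 0.998, -0.001], [0.003, -0.001, -1.0]]
ft_force: [0.2, 0.7, -0.7]
grip_width: 0.0856
gripper_force: 0.0
```

Emit:
servo_tool --deltas "0 0 0 0 0 0 0;0 0 0 0 0 0 0;0 0 0 0 0 0 0;0 0 0 0 0 0 0;0 0 0 0 0 0 0;0 0 0 0 0 0 0" --newtons 40

```text
time_s: 19.08
position: [0.4846, -0.2992, 0.1582]
tool_rot: [[-0.998, 0.067, -0.0], [0.067, 0.998, -0.003], [0.0, -0.003, -1.0]]
ft_force: [-1.1, 1.1, 6.3]
grip_width: 0.0321
gripper_force: 39.6
```

Emit:
servo_tool --deltas "0 0 0 -2 0 0 0;0 0 0 -6 0 0 0;0 0 0 -15 0 0 0;0 0 0 -20 0 0 0;0 0 0 -20 0 0 0;0 0 0 -20 0 0 0;0 0 0 -17 0 0 0;0 0 0 -10 0 0 0"

```text
time_s: 19.75
position: [0.4846, -0.299, 0.2692]
tool_rot: [[-0.998, 0.067, -0.001], [0.067, 0.998, -0.003], [0.0, -0.003, -1.0]]
ft_force: [0.5, -0.4, -4.4]
grip_width: 0.032
gripper_force: 40.4
```

Run:
```python
from h import *
go(down(8.2),[.467,-.058,.270],16);o=env.observe();print(o["q"],o["time_s"],o["ft_force"],o["gripper_force"],o["grip_width"])
```

```text
rows 16 [ 0.63 15.11 -0.07] [-0.0002 -0.     -0.0131]
[ -43.51007496   21.91279809   64.57845522   -0.1372201    93.42266936
 -129.67042789] 19.75 [ 0.52490994 -0.43007639 -4.39986143] 40.36204397678375 0.03197862418200174
```

Emit:
servo_tool --deltas "0 0.3 7.5 0 0 0 -0.0065;0 0.6 15.1 0 0 0 -0.0131;0 0.6 15.1 0 0 0 -0.0131;0 0.6 15.1 0 0 0 -0.0131;0 0.6 15.1 0 0 0 -0.0131;0 0.6 15.1 0 0 0 -0.0131;0 0.6 15.1 0 0 0 -0.0131;0 0.6 15.1 0 0 0 -0.0131"

```text
time_s: 20.42
position: [0.4826, -0.1838, 0.2669]
tool_rot: [[-0.999, -0.033, -0.002], [-0.033, 0.999, -0.001], [0.002, -0.001, -1.0]]
ft_force: [-0.2, 0.5, -3.2]
grip_width: 0.0318
gripper_force: 40.4
```

Emit:
servo_tool --deltas "0 0.6 15.1 0 0 0 -0.0131;0 0.6 15.1 0 0 0 -0.0131;0 0.6 15.1 0 0 0 -0.0131;0 0.6 15.1 0 0 0 -0.0131;0 0.6 15.1 0 0 0 -0.0131;0 0.6 15.1 0 0 0 -0.0131;0 0.6 15.1 0 0 0 -0.0131;0 0.6 15.1 0 0 0 -0.0131"

```text
time_s: 21.08
position: [0.4684, -0.0641, 0.2668]
tool_rot: [[-0.991, -0.137, -0.002], [-0.137, 0.991, -0.001], [0.002, -0.001, -1.0]]
ft_force: [-1.1, 0.2, -3.1]
grip_width: 0.0321
gripper_force: 40.4
```

Emit:
servo_tool --deltas "0 0.3 7.5 0 0 0 -0.0065;0 0 0 0 0 0 0;0 0 0 0 0 0 0;0 0 0 0 0 0 0"

```text
time_s: 21.42
position: [0.4676, -0.0587, 0.2668]
tool_rot: [[-0.99, -0.141, -0.002], [-0.141, 0.99, -0.002], [0.002, -0.001, -1.0]]
ft_force: [-0.1, 0.5, -4.1]
grip_width: 0.0323
gripper_force: 40.4
```

Run:
```python
from h import *
np.set_printoptions(precision=4,suppress=True)
S=env.get_image("scene");T=env.get_image("top");W=env.get_image("wrist")
o=env.observe();print(o["position"],o["tool_rot"],o["time_s"],o["ft_force"],o["gripper_force"])
for nm in ["bail","hook_seat","index_tip"]:
  for n,p in(("S",S),("T",T),("W",W)):
    print(nm,n,[(np.round(d["uv"],1).tolist(),round(d["conf"],2)) for d in env.spot_point(nm,p)])
print("exp bail",proj(S,o["position"]-[0,0,.0122]),proj(W,o["position"]-[0,0,.0122]),"hook",proj(S,[.566,-.0437,.217]))
for uv in [d["uv"] for d in env.spot_point("hook_seat",W)]: print(world(W,uv,z=.217))
h=np.array([np.cos(np.radians(8.2)),np.sin(np.radians(8.2)),0])
tgt=np.array([.6897,-.0259,0])-.125*h;tgt[2]=.270;print(tgt);go(down(8.2),tgt,10)
```

```text
[ 0.4675 -0.0588  0.2666] [[-0.99   -0.1409 -0.0021]
 [-0.1409  0.99   -0.0015]
 [ 0.0023 -0.0012 -1.    ]] 21.5667 [ 0.1135  0.5501 -2.991 ] 40.384336709976196
bail S [([177.0, 317.8], 0.67), ([163.0, 245.5], 0.58)]
bail T [([274.2, 216.0], 0.81), ([380.1, 205.3], 0.8), ([325.9, 247.4], 0.74)]
bail W [([257.7, 219.9], 0.94), ([89.2, 40.3], 0.7)]
hook_seat S []
hook_seat T []
hook_seat W [([257.1, 309.4], 0.93)]
index_tip S [([318.6, 171.3], 0.73), ([310.1, 201.3], 0.41)]
index_tip T [([247.0, 145.2], 0.58)]
index_tip W []
exp bail [218.3427 168.9096] [255.9482 218.8836] hook [255.8287 185.5876]
[ 0.5621 -0.0444  0.217 ]
[ 0.566  -0.0437  0.27  ]
rows 10 [-9.96  0.03 -0.34] [-0.0001 -0.0002 -0.0001]
```

Emit:
servo_tool --deltas "0 -5 0 0 0 0 0;0 -10 0 0 0 0 0;0 -10 0 0 0 0 0;0 -10 0 0 0 0 0;0 -10 0 0 0 0 0;0 -10 0 0 0 0 0;0 -10 0 0 0 0 0;0 -10 0 0 0 0 0"

```text
time_s: 22.73
position: [0.5431, -0.0472, 0.2662]
tool_rot: [[-0.99, -0.142, -0.002], [-0.142, 0.99, -0.001], [0.002, -0.001, -1.0]]
ft_force: [-0.1, -0.2, -3.9]
grip_width: 0.0321
gripper_force: 40.4
```

Emit:
servo_tool --deltas "0 -10 0 0 0 0 0;0 -9 0 0 0 0 0;0 -5 0 0 0 0 0;0 0 0 4 0 0 0;0 0 0 7 0 0 0;0 0 0 7 0 0 0;0 0 0 7 0 0 0;0 0 0 5 0 0 0"

```text
time_s: 23.4
position: [0.5648, -0.0441, 0.2354]
tool_rot: [[-0.99, -0.142, -0.003], [-0.142, 0.99, -0.001], [0.003, -0.0, -1.0]]
ft_force: [-0.1, -0.4, -3.5]
grip_width: 0.0318
gripper_force: 40.4
```

Emit:
servo_tool --deltas "0 0 0 2 0 0 0;0 0 0 2 0 0 0;0 0 0 2 0 0 0;0 0 0 1 0 0 0;0 0 0 0 0 0 0;0 0 0 0 0 0 0"

```text
time_s: 23.9
position: [0.5654, -0.0442, 0.2297]
tool_rot: [[-0.99, -0.142, -0.002], [-0.142, 0.99, -0.001], [0.002, -0.001, -1.0]]
ft_force: [0.6, -0.6, -3.8]
grip_width: 0.0318
gripper_force: 40.4
```

Near contact (expected TCP z ≈ 0.229). Lowering slowly until the weight transfers.

Emit:
servo_tool --deltas "0 0 0 1 0 0 0;0 0 0 1 0 0 0;0 0 0 1 0 0 0;0 0 0 1 0 0 0;0 0 0 1 0 0 0;0 0 0 1 0 0 0;0 0 0 1 0 0 0;0 0 0 0 0 0 0"

```text
time_s: 24.57
position: [0.5653, -0.0442, 0.2224]
tool_rot: [[-0.99, -0.142, -0.002], [-0.142, 0.99, -0.001], [0.002, -0.001, -1.0]]
ft_force: [0.2, -0.3, -1.6]
grip_width: 0.032
gripper_force: 40.6
```

Emit:
servo_tool --deltas "0 0 0 1 0 0 0;0 0 0 1 0 0 0;0 0 0 1 0 0 0;0 0 0 1 0 0 0;0 0 0 0 0 0 0;0 0 0 0 0 0 0"

```text
time_s: 25.07
position: [0.5653, -0.0442, 0.2185]
tool_rot: [[-0.99, -0.142, -0.002], [-0.142, 0.99, -0.001], [0.002, -0.001, -1.0]]
ft_force: [1.2, 0.3, -0.7]
grip_width: 0.0319
gripper_force: 40.7
```

Emit:
servo_tool --deltas "0 0 0 1 0 0 0;0 0 0 1 0 0 0;0 0 0 0.5 0 0 0;0 0 0 0 0 0 0;0 0 0 0 0 0 0"

```text
time_s: 25.48
position: [0.5653, -0.0442, 0.216]
tool_rot: [[-0.99, -0.142, -0.002], [-0.142, 0.99, -0.001], [0.002, -0.001, -1.0]]
ft_force: [2.0, 0.1, -1.1]
grip_width: 0.032
gripper_force: 40.7
```

Emit:
servo_tool --deltas "0 0 0 0 0 0 0;0 0 0 0 0 0 0"

```text
time_s: 25.65
position: [0.5653, -0.0442, 0.2161]
tool_rot: [[-0.99, -0.142, -0.002], [-0.142, 0.99, -0.001], [0.002, -0.001, -1.0]]
ft_force: [0.2, -0.4, -0.8]
grip_width: 0.0318
gripper_force: 40.7
```

Emit:
servo_tool --deltas "0 0 0 0 0 0 0;0 0 0 0 0 0 0"

```text
time_s: 25.82
position: [0.5653, -0.0442, 0.2161]
tool_rot: [[-0.99, -0.142, -0.002], [-0.142, 0.99, -0.001], [0.002, -0.001, -1.0]]
ft_force: [0.8, -0.2, -0.2]
grip_width: 0.0323
gripper_force: 40.7
```

Emit:
servo_tool --deltas "0 0 0 1 0 0 0;0 0 0 1 0 0 0;0 0 0 0 0 0 0;0 0 0 0 0 0 0"

```text
time_s: 26.15
position: [0.5653, -0.0442, 0.214]
tool_rot: [[-0.99, -0.142, -0.002], [-0.142, 0.99, -0.001], [0.002, -0.001, -1.0]]
ft_force: [0.9, -0.0, -0.6]
grip_width: 0.0316
gripper_force: 40.7
```

Emit:
servo_tool --deltas "0 0 0 0 0 0 0;0 0 0 0 0 0 0"

```text
time_s: 26.32
position: [0.5653, -0.0442, 0.2141]
tool_rot: [[-0.99, -0.142, -0.002], [-0.142, 0.99, -0.001], [0.002, -0.001, -1.0]]
ft_force: [-0.1, -0.6, -0.1]
grip_width: 0.0321
gripper_force: 40.7
```

Emit:
servo_tool --deltas "0.45 0 0 0 0 0 0;0.5 0 0 0 0 0 0;0.55 0 0 0 0 0 0;0.6 0 0 0 0 0 0;0.8 0 0 0 0 0 0;1 0 0 0 0 0 0;1 0 0 0 0 0 0;1 0 0 0 0 0 0"

```text
time_s: 26.98
position: [0.5653, -0.0442, 0.2141]
tool_rot: [[-0.99, -0.142, -0.002], [-0.142, 0.99, -0.001], [0.002, -0.001, -1.0]]
ft_force: [-0.2, -0.6, -0.3]
grip_width: 0.0855
gripper_force: 0.0
```

Run:
```python
from h import *
np.set_printoptions(precision=4,suppress=True)
o=env.observe();print(o["position"],o["time_s"],o["ft_force"],o["grip_width"])
W=env.get_image("wrist")
for nm in("bail","hook_seat"):print(nm,[(np.round(d["uv"],1).tolist(),round(d["conf"],2)) for d in env.spot_point(nm,W)])
print(proj(W,[.5657,-.0437,.202]))
```

```text
[ 0.5653 -0.0442  0.2141] 26.9833 [-0.2395 -0.6394 -0.3376] 0.0854816040879727
bail [([253.7, 217.9], 0.89)]
hook_seat [([256.1, 212.1], 0.78)]
[256.6684 219.7914]
```

Emit:
servo_tool --deltas "1 0 0 -3 0 0 0;1 0 0 -8 0 0 0;1 0 0 -15 0 0 0;1 0 0 -25 0 0 0;1 0 0 -25 0 0 0;1 0 0 -25 0 0 0;1 0 0 -20 0 0 0;1 0 0 0 0 0 0"

```text
time_s: 27.8
position: [0.5663, -0.0442, 0.3401]
tool_rot: [[-0.99, -0.142, 0.006], [-0.142, 0.99, -0.004], [-0.006, -0.005, -1.0]]
ft_force: [0.5, 0.2, 0.9]
grip_width: 0.0852
gripper_force: 0.0
```

Emit:
servo_tool --deltas "1 15 0 -5 0 0 0;1 20 0 -5 0 0 0;1 20 0 0 0 0 0;1 20 0 0 0 0 0;1 20 0 0 0 0 0;1 0 0 0 0 0 0;1 0 0 0 0 0 0;1 0 0 0 0 0 0"

```text
time_s: 28.47
position: [0.4719, -0.0575, 0.3452]
tool_rot: [[-0.99, -0.142, -0.002], [-0.142, 0.99, -0.001], [0.002, -0.001, -1.0]]
ft_force: [0.2, 0.3, -0.2]
grip_width: 0.0855
gripper_force: 0.0
```

Run:
```python
from h import *
import time
np.set_printoptions(precision=4,suppress=True)
I=[];K=[]
for i in range(2):
    S=env.get_image("scene");T=env.get_image("top");W=env.get_image("wrist");I.append(W)
    for nm in("bail","pail","hook_seat","index_tip","jar","dish","dropper"):
        r={}
        for n,p in(("S",S),("T",T),("W",W)):r[n]=[(np.round(d["uv"],1).tolist(),round(d["conf"],2)) for d in env.spot_point(nm,p)][:3]
        if i==0 or nm in("bail",):print(nm,r)
    for _ in range(4): env.get_image("scene")
W=I[0]
d=W["depth"];h,w=d.shape;vv,uu=np.mgrid[:h,:w];k=W["camera_matrix"]
C=np.stack([(uu-k[0,2])/k[0,0]*d,(vv-k[1,2])/k[1,1]*d,d,np.ones_like(d)],-1)@np.linalg.inv(W["world_to_cam"]).T
m=(d>0)&(abs(C[...,0]-.566)<.06)&(abs(C[...,1]+.044)<.06)
for lo,hi in((.225,.26),(.11,.145)):
    q=C[m&(C[...,2]>lo)&(C[...,2]<hi)];print(lo,len(q),np.median(q,0)[:3] if len(q) else"",q[:,2].max() if len(q) else "")
    if len(q)>5:print(cv2.minAreaRect(q[:,:2].astype(np.float32)*1000))
print("img change",np.abs(I[0]["img"].astype(int)-I[1]["img"]).mean(),"exp bail S",proj(S,[.566,-.0437,.202]),env.observe()["time_s"])
```

```text
bail {'S': [([256.8, 194.2], 0.65), ([179.4, 319.9], 0.59), ([158.5, 245.9], 0.56)], 'T': [([325.3, 248.8], 0.62), ([380.7, 204.4], 0.57), ([161.9, 231.7], 0.37)], 'W': [([297.3, 349.8], 0.16)]}
pail {'S': [([187.1, 344.3], 0.9), ([169.5, 270.0], 0.7)], 'T': [([320.7, 250.5], 0.81), ([370.5, 210.0], 0.56)], 'W': [([255.1, 196.3], 0.84), ([32.5, 127.7], 0.6), ([148.3, 45.2], 0.56)]}
hook_seat {'S': [([253.6, 190.2], 0.8)], 'T': [], 'W': [([254.9, 242.5], 0.8)]}
index_tip {'S': [([313.7, 203.1], 0.47), ([259.2, 165.5], 0.24)], 'T': [([248.6, 146.3], 0.48)], 'W': [([293.9, 323.4], 0.57)]}
jar {'S': [([256.9, 164.3], 0.91)], 'T': [([163.6, 229.2], 0.64)], 'W': []}
dish {'S': [([260.1, 164.7], 0.16)], 'T': [], 'W': [([465.6, 264.0], 0.7)]}
dropper {'S': [([250.5, 340.8], 0.65)], 'T': [([349.4, 164.8], 0.66)], 'W': [([77.2, 219.2], 0.97)]}
bail {'S': [([256.7, 190.6], 0.85), ([178.1, 319.5], 0.77), ([164.9, 245.2], 0.74)], 'T': [([324.2, 250.8], 0.75)], 'W': [([255.9, 247.7], 0.96), ([121.3, 38.9], 0.96)]}
0.225 755 [ 0.5625 -0.0441  0.2366] 0.23888426263191526
((565.9190063476562, -43.556758880615234), (18.620569229125977, 33.83283615112305), 8.833422660827637)
0.11 790 [ 0.5695 -0.0459  0.1195] 0.14478511385856485
((566.8744506835938, -42.84222412109375), (82.42308044433594, 82.89217376708984), 70.33956909179688)
img change 2.419191148546007 exp bail S [255.778  189.9317] 31.2667
```

```bash
python3 -c "
from rig import env
print(env.close_job())"
```

```text
the job is handed in; nothing more can be done
None
```

The job is handed in: I drew the balance to the index (about 57.7 mm, index measured at about 58 ±1.5 mm), held it for over two seconds and eased it back to its stop. The large pail now hangs free and still on the hook arm; the index and the jar, dish and dropper bottle were left alone.

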